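Load two soap bars into a sprung dispenser and shut its cover

ROBOT

A 7-joint arm with a two-finger parallel gripper is mounted at the origin on a cart in front of the work surface, level with it; the furniture and walls round the work are solid. World frame = base frame: x ahead of the robot, y to its left, z up, the work surface at z = 0. Lengths are in m, angles in degrees, forces in N, time in s.
With the tool pointing down it reaches from about 0.425 to 0.975 m from the base axis. Payload 16.7 kg.
Tool frame: the origin (TCP) lies on the centre line of the jaws, within the pads' length; the fingertips stand 11 mm ahead of it and the grasp point (between the pads) lies 8 mm behind it (arm.tcp_to_tips is the distance from the TCP to the fingertips, in m); z points along the fingers, y is the line along which they close (so a half turn about z gives the same grasp; the last joint's range is limited). The gripper opens to 85 mm and grips with 20 to 120 N. Pads are 22 mm wide; open, the fingers measure 114 mm over their backs; the gripper's body (76 mm by 85 mm) begins 54 mm behind the grasp point. The pads swing forward as they close: fully open they stand 13 mm farther back than shut.
Start: joints at [-79.555, 24.414, 4.234, 92.017, -1.954, 63.644, -3.845], TCP at [0.22, 0.638, 0.242] pointing down, gripper open.
Joint ranges: [-163.25, 163.25], [-28.42, 122.38], [-70.27, 78.77], [12.13, 141.07], [-58.53, 238.53], [9.26, 117.41], [-156.51, 156.51]. Speed limits (degrees/s): [108.29, 108.29, 136.94, 136.94, 172.46, 172.46, 172.46].

INTERFACE

Orientations are given as [roll, pitch, yaw] about the fixed x, y, z axes, in that order (R = Rz(yaw) Ry(pitch) Rx(roll)).
In Python, from cell import arm gives the robot as it stands.
- The arm moves only by the tool move_arm, never from a script. Its arguments are lists of equal length, an entry for each row: "fingers": the gripper's target within -1 to 1 (fully open at 1, half-way at 0, shut at -1); "slide": the shift along the tool's x, y, z in mm, a list of three; "twist": the turn, a rotation vector about the tool's x, y, z in rad, a list of three. In form: {"fingers": [fingers, ...], "slide": [[tx, ty, tz], ...], "twist": [[rx, ry, rz], ...]}. A call has 1 to 10 rows; each row is the pose to reach, as a shift and turn from the pose commanded when the call began, along the tool's axes at that moment; what a row does not reach only later rows make up. A row lasts 1/12 s, in which the tool goes at most 41.7 mm and 7.16 degrees, less where a joint would pass 70% of its speed; a pose out of reach is approached as far as the arm can. A call with a gripper value outside its range is refused whole. The fingers move at their own pace and stop on an object; the grip force is fixed at half the most. Time passes only in rows, so rows that repeat a pose let the fingers close. It gives the time, the measured TCP pose, the force, the opening and the grip force at its end, in the units of the state.
- arm.observe(): the state, without advancing time (a new reading comes with each control period).
- arm.read_camera(name): name is "scene" or "top" or "wrist"; returns the picture (420x560x3 uint8, blue, green, red); there is no depth.
- arm.camera_params(name): a dict with "intrinsics" (3x3 intrinsics, pixels), "pose" (4x4, takes a point from camera to world coordinates). Camera axes: x right, y down, z forward; pixel columns grow to the right and rows downward; lengths in m; the calibration is good to about 2 mm. A picture is of the moment at which its call begins: read the wrist's pose just before it. camera_params takes no time and is no camera call; for the wrist camera it gives the pose at the moment of the call.
- arm.sign_off(): hands the job in; it is judged then, once.
The state is a dict: "time_s": time; "q": joint angles; "dq": joint speeds; "effort": joint torques, N m; "tool_pos": TCP position; "orientation": TCP orientation; "wrist_force": force on the tool from outside, world axes, zero at the start; "torque": the same for the moment, N m; "grip_width": opening from 0.0 (shut) to 1.0 (fully open); "grasp_force": force on a finger pad.
Only numpy, scipy, OpenCV 4.12 (cv2) and the standard library are available. Lean on these libraries where they do the work, as an engineer would, in place of code of your own. Each camera call takes 0.05 s, during which the arm holds its last target. There are 200 camera calls.

TASK

Refill the soap dispenser: lay the two full-size rectangular soap bars flat into its mouth, one after the other, and press each down against the spring until it snaps under the two catches and stays there. Then slide the cover fully shut over the mouth. Leave the small worn round soap and the other things where they are.

Things in the scene. Friction and masses are not known exactly. Their poses are not given: they have to be found in the camera images.
- magazine: leaning aluminium magazine, a rectangular channel on a dark fixed base. Origin: centre of its mouth in the rim plane, 112 mm above the worktop. z points out of the mouth, 0.50 rad (29 deg) from vertical, leaning to the robot's left; bars go in along -z. x: along the long side (63 mm inside), up the slope, to the robot's right; y level, along the short side (43 mm inside). Corners flare a little at the rim
- mag_slot (a point): middle of one open long side of the magazine, at magazine (0, -23.5, -30) mm; the other is at y +23.5. Between the corner pieces both y sides are open slots 42 mm wide (x) from the rim down to z = -66 mm, with free space outside, so fingers holding a bar across its 40 mm width can go down with it and open there
- mag_catch (a point): tip of the back catch's flat underside, magazine (26, 0, -18) mm; a like one at x -26. Steel, 14 mm wide (y), reaching 5.5 mm into the channel from each end wall, sloped on top from z = -6 mm. A bar pushed down wedges both outward (about 3 N together); they snap back over it when its top is below z = -18 mm and hold it
- mag_seat (a point): where the centre of the topmost bar rests when held by the catches: magazine (0, 0, -28) mm; the bar below it is 20 mm deeper. Each bar is pushed down until its centre is 2 to 6 mm deeper than this, then let go. It takes 3 to 9 N; meet catches and stack slowly (15 mm/s), for a quick bump gives a short force peak. A bar not under the catches stands above the rim and blocks the cover
- follower (a joint): spring-loaded plate (58 by 34 mm) in the magazine that carries the bars, m: 0 = empty, plate at magazine z = -22 mm; grows as it is pushed down, at most 0.046; 0.016 with one bar under the catches, 0.036 with two. It pushes up with 2 N at 0 and 1.1 N more per 10 mm
- mag_bed (a point): middle of the bed behind the mouth, at magazine (78, 0, 0) mm: it reaches from x = 35 to 120 mm, with side rails 64 mm wide over all and up to z = 8 mm; the cover slides in it
- cover_tab (a point): centre of the upright tab on the sliding cover: grey, 8 mm thick (magazine x), 36 mm wide (y), 22 mm high, on a grey plate 52 mm wide whose top is 11 mm below this point and whose front edge is 37 mm ahead of it (magazine -x). In magazine axes the tab is at (joint value, 0, +16 mm). Push it along magazine -x to shut the cover
- cover (a joint): sliding cover, m: 0 = fully shut; grows as it slides open along magazine +x (up the slope), to 0.092; it starts open, clear of the mouth (0.072 or more). It stays where it is left; about 2 N move it
- bar_0_center (a point): centre of a beige rectangular soap bar, 60 by 40 by 20 mm (its own x, y, z), 40 to 75 g, lying flat on the worktop; either bar may go in first, either way up or round
- bar_1_center (a point): centre of the other, identical soap bar, 60 by 40 by 20 mm
- worn_soap_center (a point): centre of the worn round soap, 44 mm across and 16 mm thick, of the same stuff; it does not belong in the dispenser
- wax_pot: round pot with a lid, 62 mm across, 35 mm high; bystander, origin under its centre
- masking_tape: roll of masking tape lying flat, 100 mm across, 25 mm high; bystander, origin under its centre
- stain_dropper: small dropper bottle, 33 mm across, 102 mm high; bystander, origin under its centre
- peg_0: wooden clothes peg lying flat, 15 by 72 by 12 mm; bystander, origin under its centre
Mind the look-alikes: they are no part of the job. What is shaped like the part that bears bar_0_center but black or turquoise is not meant.

How it is judged (in metres and radians):
On the way, in this order (a step that is already met when the one before it is completed fails the run):
1. one bar lies in the magazine under the catches, let go (value of joint cover above 0.06 m and ((z of bar_0_center in the frame of magazine between -0.06 and -0.025 m and x of bar_0_center in the frame of magazine between -0.005 and 0.005 m and y of bar_0_center in the frame of magazine between -0.005 and 0.005 m and angle between the z axis of bar_0_center and the z axis of magazine, either way round below 0.12 rad and contact force between the fingers and bar_0 below 0.1 N) or (z of bar_1_center in the frame of magazine between -0.06 and -0.025 m and x of bar_1_center in the frame of magazine between -0.005 and 0.005 m and y of bar_1_center in the frame of magazine between -0.005 and 0.005 m and angle between the z axis of bar_1_center and the z axis of magazine, either way round below 0.12 rad and contact force between the fingers and bar_1 below 0.1 N))), for 0.2 s.
2. both bars lie in the magazine under the catches, let go, the cover still open (value of joint cover above 0.06 m and z of bar_0_center in the frame of magazine between -0.06 and -0.025 m and x of bar_0_center in the frame of magazine between -0.005 and 0.005 m and y of bar_0_center in the frame of magazine between -0.005 and 0.005 m and angle between the z axis of each of bar_0_center, bar_1_center and the z axis of magazine, either way round below 0.12 rad and contact force between the fingers and bar_0 below 0.1 N and z of bar_1_center in the frame of magazine between -0.06 and -0.025 m and x of bar_1_center in the frame of magazine between -0.005 and 0.005 m and y of bar_1_center in the frame of magazine between -0.005 and 0.005 m and contact force between the fingers and bar_1 below 0.1 N), for 0.2 s.
At the end, for the whole second after the job is handed in: both bars lie flat in the magazine under the catches (centre within 5 mm of the channel's axis, at least 25 mm below the rim plane, flat to 0.12 rad), let go and at rest, and the cover is shut to within 4 mm (z of bar_0_center in the frame of magazine between -0.06 and -0.025 m and x of bar_0_center in the frame of magazine between -0.005 and 0.005 m and y of bar_0_center in the frame of magazine between -0.005 and 0.005 m and angle between the z axis of each of bar_0_center, bar_1_center and the z axis of magazine, either way round below 0.12 rad and contact force between the fingers and bar_0 below 0.1 N and z of bar_1_center in the frame of magazine between -0.06 and -0.025 m and x of bar_1_center in the frame of magazine between -0.005 and 0.005 m and y of bar_1_center in the frame of magazine between -0.005 and 0.005 m and contact force between the fingers and bar_1 below 0.1 N and value of joint cover below 0.004 m and linear speed of each of bar_0, bar_1 below 0.02 m/s); the robot touches nothing.
It fails at once if the worn soap or another bystander moved more than 30 mm (distance of any of worn_soap_center, wax_pot, masking_tape, stain_dropper, peg_0 from where it was at the start of the episode above 0.03 m).
It also fails if it takes over 64 s, if anything falls off the work surface, if the arm or the gripper's body presses on something with over 40 N, if the wrist force passes 120 N, or if a joint passes its speed limit or range.

## Working session

There is one attempt and no reset: what is moved stays moved. The work goes in short steps, Python scripts to look and compute and a tool call to move; the robot and the scene stay as the last step left them, time stands still between calls to the robot, and variables do not carry over. Pictures are saved under pics/ and viewed, at most 10 in all, crops included, and the job is handed in when it is done.

Besides the shell and the picture viewer there is one more tool, called after "Request:" by a JSON object that holds its "method" and its "body", one argument or row to a line. move_arm: Moves the arm, as the interface text tells. Its arguments: {"type":"object","properties":{"fingers":{"type":"array"},"slide":{"type":"array"},"twist":{"type":"array"}},"required":["fingers","slide","twist"]}

```bash
mkdir -p pics; python3 - <<'E'
from cell import arm
import cv2,numpy as np
for n in("scene","top"):
    cv2.imwrite(f"pics/{n}0.png",arm.read_camera(n)); p=arm.camera_params(n); print(n,np.round(p["intrinsics"],1).tolist(),np.round(p["pose"],4).tolist())
print(arm.observe())
E
```

```text
scene [[494.7, 0.0, 283.4], [0.0, 494.7, 216.8], [0.0, 0.0, 1.0]] [[0.6739, -0.5841, 0.4525, -0.1605], [-0.7388, -0.527, 0.4201, -0.5469], [-0.0069, -0.6174, -0.7866, 1.2034], [0.0, 0.0, 0.0, 1.0]]
top [[531.5, 0.0, 274.5], [0.0, 531.5, 206.8], [0.0, 0.0, 1.0]] [[0.016, -0.9931, 0.1164, 0.2993], [-0.9998, -0.0169, -0.0068, 0.0509], [0.0088, -0.1163, -0.9932, 1.6112], [0.0, 0.0, 0.0, 1.0]]
{'time_s': 0.1, 'q': array([-79.55398455,  24.4484431 ,   4.23193651,  92.04680978,
        -1.95313782,  63.64481255,  -3.84608669]), 'dq': array([ 0.02747841, -0.05470119, -0.02185335, -0.02439797,  0.04282924,
       -0.01622349,  0.00102802]), 'effort': array([ 9.79790260e-03, -9.51543546e+01,  3.77264366e+00, -4.64401317e+01,
        1.97775336e-02,  6.64426218e-03, -7.27588008e-05]), 'tool_pos': array([0.21980674, 0.63783985, 0.2416668 ]), 'orientation': array([-1.79932337e+02,  5.68975135e-03,  1.60984816e+02]), 'wrist_force': array([-0.11494831, -0.52459099,  0.31636899]), 'torque': array([-0.05265375,  0.05249521, -0.03820505]), 'grasp_force': 0.0, 'grip_width': 1.0051782654797563}
```

View pics/top0.png

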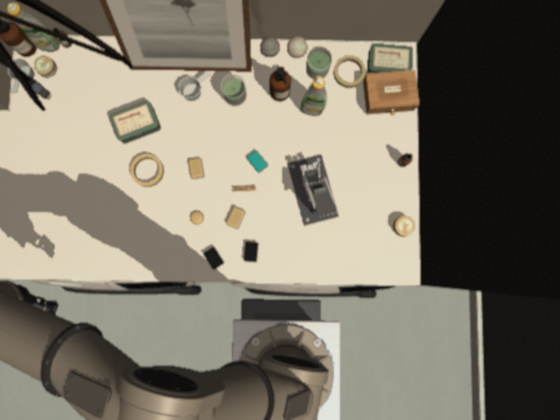

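View pics/scene0.png

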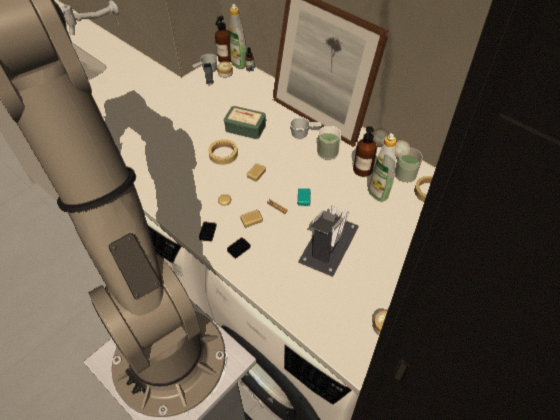

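Top view shows beige rectangles at (196,168) and (236,217), which are the bars. The worn round soap is at (197,217). Black look-alikes are at (214,257) and (250,251), turquoise at (257,161), the peg at (244,188) and the magazine at about (313,190). I'll confirm with one enlarged crop.

```bash
cat > h.py <<'E'
from cell import arm
import cv2,numpy as np
from scipy.spatial.transform import Rotation as R
def ray(n,u,v,z,P=None):
    p=P or arm.camera_params(n);K=p["intrinsics"];T=np.array(p["pose"])
    d=T[:3,:3]@np.linalg.solve(K,[u,v,1]);o=T[:3,3];return o+d*(z-o[2])/d[2]
def proj(n,X,P=None):
    p=P or arm.camera_params(n);T=np.array(p["pose"]);c=(np.atleast_2d(X)-T[:3,3])@T[:3,:3]
    q=c@np.array(p["intrinsics"]).T;return q[:,:2]/q[:,2:]
def tri(a,b):
    A=[];B=[]
    for n,(u,v) in (("top",a),("scene",b)):
        p=arm.camera_params(n);T=np.array(p["pose"]);d=T[:3,:3]@np.linalg.solve(p["intrinsics"],[u,v,1]);d/=np.linalg.norm(d)
        M=np.eye(3)-np.outer(d,d);A.append(M);B.append(M@T[:3,3])
    return np.linalg.lstsq(np.vstack(A),np.hstack(B),rcond=None)[0]
E
python3 - <<'E'
from h import *
t=cv2.imread("pics/top0.png");s=cv2.imread("pics/scene0.png")
a=cv2.resize(t[140:240,180:345],None,fx=4.8,fy=4.8,interpolation=cv2.INTER_CUBIC)[:, :800]
cv2.imwrite("pics/tc.png",a)
b=cv2.resize(s[195:280,290:370],None,fx=7,fy=7,interpolation=cv2.INTER_CUBIC);cv2.imwrite("pics/sc.png",b)
for n,im,bx in(("top",t,[(180,155,212,182),(220,203,252,232)]),("scene",s,[(245,162,270,182),(238,208,266,228)])):
  for x0,y0,x1,y1 in bx:
    hsv=cv2.cvtColor(im[y0:y1,x0:x1],cv2.COLOR_BGR2HSV)
    m=((hsv[...,1]>85)).astype(np.uint8)
    k,l,st,c=cv2.connectedComponentsWithStats(m);i=1+np.argmax(st[1:,4])
    pts=np.argwhere(l==i)[:,::-1]+[x0,y0]
    P=np.array([ray(n,u,v,.017)[:2]*1000 for u,v in pts],np.float32)
    print(n,st[i],cv2.minAreaRect(P))
E
```

```text
top [  9   3  15  20 236] ((601.8815307617188, 281.6651916503906), (59.162899017333984, 37.856170654296875), 11.108263969421387)
top [  7   4  18  21 239] ((453.1212463378906, 157.3755645751953), (38.23137664794922, 57.25558853149414), 67.07373046875)
scene [  2   1  19  18 209] ((599.8646850585938, 280.90277099609375), (69.33277130126953, 46.22528076171875), 7.929049491882324)
scene [  3   2  22  18 260] ((452.318359375, 156.51585388183594), (49.597713470458984, 61.459083557128906), 65.152587890625)
```

View pics/tc.png

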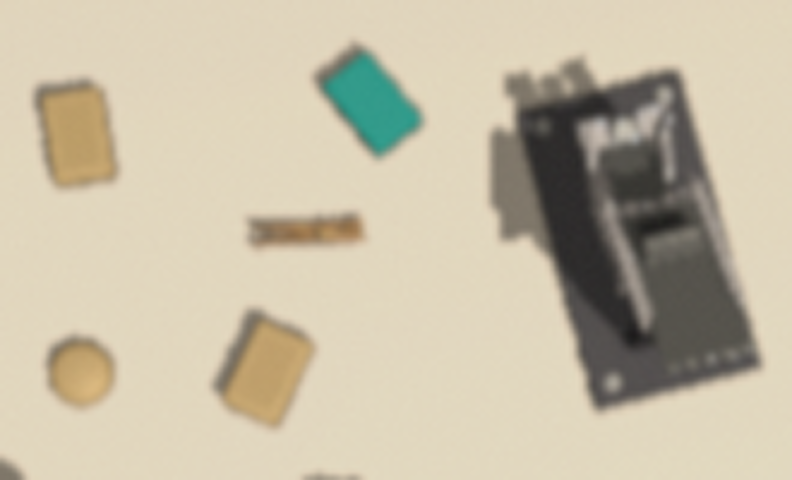

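View pics/sc.png

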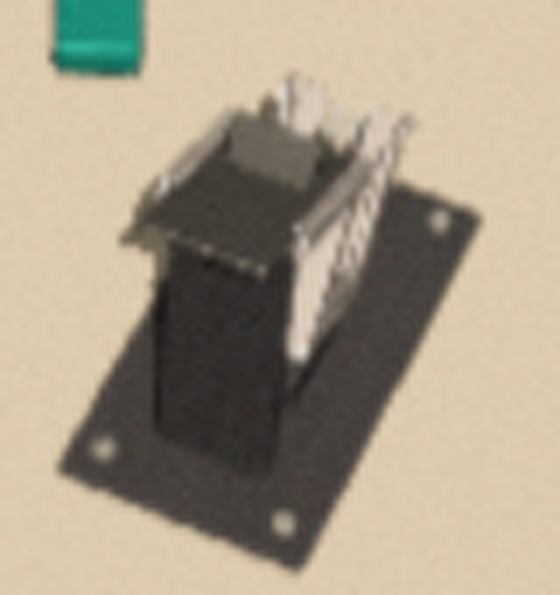

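Crops confirm the beige rectangles are the bars. The magazine mouth is at its far end (top crop (630,170)), with the bed and tab toward the robot. The bed's upper edge runs (668,368)-(757,345) in the top crop and (125,240)-(270,270) in the scene crop.

```bash
python3 - <<'E'
from h import *
t=lambda x,y:(180+x/4.8-.4,140+y/4.8-.4); s=lambda x,y:(290+x/7-.4,195+y/7-.4)
c=[ray("top",*t(*p),.006) for p in((520,110),(680,70),(760,365),(597,408))]; print(np.round(c,3))
d=(c[3]-c[0]+c[2]-c[1])[:2];yaw=np.degrees(np.arctan2(d[1],d[0]));print("yaw magx",yaw,[np.linalg.norm(c[i]-c[i-1]) for i in range(4)])
c2=[ray("scene",*s(*p),.006) for p in((60,470),(300,570),(482,215))];d2=(c2[2]-c2[1])[:2];print(np.round(c2,3),np.degrees(np.arctan2(-d2[1],-d2[0])))
a=tri(t(668,368),s(125,240));b=tri(t(757,345),s(270,270));print(a,b,np.linalg.norm(a-b))
def mag(yaw):
    x=np.array([np.cos(.5)*np.cos(yaw),np.cos(.5)*np.sin(yaw),np.sin(.5)]);y=np.array([-np.sin(yaw),np.cos(yaw),0]);return np.c_[x,y,np.cross(x,y)]
M=mag(np.radians(yaw))
print(M, "origin from bed end", (a+b)/2-M@[.12,0,0.0])
# tab top edge
for q in [(640,238),(697,228)]: print("tabtop?",q)
E
```

```text
[[ 0.625  0.001  0.006]
 [ 0.653 -0.102  0.006]
 [ 0.464 -0.153  0.006]
 [ 0.435 -0.05   0.006]]
yaw magx -164.8427570773361 [np.float64(0.19716656027883533), np.float64(0.10604668076322495), np.float64(0.19626285288131287), np.float64(0.10696824720206681)]
[[ 0.435 -0.049  0.006]
 [ 0.464 -0.152  0.006]
 [ 0.656 -0.099  0.006]] -164.33700669011296
[ 0.44054953 -0.07687874  0.18412016] [ 0.45570833 -0.12777322  0.19570097] 0.054352109937450134
[[-0.84705312  0.26146896  0.46274723]
 [-0.2294606  -0.96521188  0.1253549 ]
 [ 0.47942554  0.          0.87758256]] origin from bed end [ 0.5497753  -0.07479071  0.1323795 ]
tabtop? (640, 238)
tabtop? (697, 228)
```

```bash
cat >> h.py <<'E'
MY=np.radians(-164.6); MO=np.array([.574,-.068,.112])
def magR(yaw=None):
    yaw=MY if yaw is None else yaw
    x=np.array([np.cos(.5)*np.cos(yaw),np.cos(.5)*np.sin(yaw),np.sin(.5)]);y=np.array([-np.sin(yaw),np.cos(yaw),0]);return np.c_[x,y,np.cross(x,y)]
def magtool(): # tool z=-magz, tool y=-mag y, tool x = mag x
    return magR()@np.diag([1,-1,-1])
def down(psi): return R.from_euler("xyz",[180,0,psi],degrees=True).as_matrix()
def cur():
    o=arm.observe();return np.array(o["tool_pos"]),R.from_euler("xyz",o["orientation"],degrees=True).as_matrix(),o
def to(p,Rt):
    p0,R0,o=cur();print("slide",np.round(R0.T@(np.array(p)-p0)*1000,1).tolist(),"twist",np.round(R.from_matrix(R0.T@Rt).as_rotvec(),3).tolist(),"t",round(o["time_s"],2))
E
python3 - <<'E'
from h import *
p,Rt,o=cur();w=arm.camera_params("wrist");T=np.array(w["pose"])
print(np.round(Rt.T@(T[:3,3]-p),4),np.round(Rt.T@T[:3,:3],3),np.round(w["intrinsics"],1),arm.tcp_to_tips)
print(np.round(magtool(),3)); 
to(MO+magR()@[0.03,0,.19],magtool())
to([.602,.282,.16],down(191.1))
E
```

```text
[ 0.0771  0.0007 -0.1316] [[ 0.001 -0.954 -0.301]
 [ 1.     0.     0.001]
 [-0.    -0.301  0.954]] [[338.7   0.  278.6]
 [  0.  338.7 208.3]
 [  0.    0.    1. ]] 0.011
[[-0.846 -0.266 -0.462]
 [-0.233  0.964 -0.127]
 [ 0.479  0.    -0.878]]
slide [-618.3, -515.4, -50.8] twist [0.149, 0.484, -0.588] t 0.1
slide [-477.3, -211.8, 82.0] twist [-0.001, -0.0, -0.526] t 0.1
```

Request:
{"method": "move_arm", "body": {
  "fingers": [1,1,1,1,1,1,1,1,1,1],
  "slide": [
    [-310,-258,-25],
    [-310,-258,-25],
    [-310,-258,-25],
    [-310,-258,-25],
    [-310,-258,-25],
    [-310,-258,-25],
    [-310,-258,-25],
    [-310,-258,-25],
    [-310,-258,-25],
    [-310,-258,-25]
  ],
  "twist": [
    [0,0,-0.3],
    [0,0,-0.3],
    [0,0,-0.3],
    [0,0,-0.3],
    [0,0,-0.3],
    [0,0,-0.3],
    [0,0,-0.3],
    [0,0,-0.3],
    [0,0,-0.3],
    [0,0,-0.3]
  ]
}}

```text
time_s: 0.93
tool_pos: [0.4304, 0.2895, 0.2676]
orientation: [-180.0, 0.0, 178.0]
wrist_force: [1.4, 0.3, -0.1]
grip_width: 0.999
grasp_force: 0.0
```

```bash
python3 -c "
from h import *
to(MO+magR()@[0.03,0,.19],magtool())"
```

```text
slide [-217.6, -333.1, -25.4] twist [0.075, 0.496, -0.297] t 0.93
```

Request:
{"method": "move_arm", "body": {
  "fingers": [1,1,1,1,1,1,1,1,1,1],
  "slide": [
    [-218,-333,-25],
    [-218,-333,-25],
    [-218,-333,-25],
    [-218,-333,-25],
    [-218,-333,-25],
    [-218,-333,-25],
    [-218,-333,-25],
    [-218,-333,-25],
    [-218,-333,-25],
    [-218,-333,-25]
  ],
  "twist": [
    [0.075,0.496,-0.297],
    [0.075,0.496,-0.297],
    [0.075,0.496,-0.297],
    [0.075,0.496,-0.297],
    [0.075,0.496,-0.297],
    [0.075,0.496,-0.297],
    [0.075,0.496,-0.297],
    [0.075,0.496,-0.297],
    [0.075,0.496,-0.297],
    [0.075,0.496,-0.297]
  ]
}}

```text
time_s: 1.77
tool_pos: [0.637, -0.0498, 0.292]
orientation: [-180.0, -28.7, -164.5]
wrist_force: [-0.4, 0.3, 0.2]
grip_width: 1.0
grasp_force: 0.0
```

```bash
python3 - <<'E'
from h import *
to(MO+magR()@[0.03,0,.19],magtool())
P=arm.camera_params("wrist");im=arm.read_camera("wrist")
import pickle;pickle.dump((P,im),open("w1.pkl","wb"))
b=cv2.resize(im,None,fx=1.4,fy=1.4,interpolation=cv2.INTER_CUBIC);cv2.imwrite("pics/w1.png",b)
print(arm.observe()["q"].round(1))
E
```

```text
slide [1.3, -0.8, -0.6] twist [-0.001, -0.001, 0.001] t 1.77
[-16.   36.5  20.8  74.3  -3.   98.5 109.4]
```

View pics/w1.png

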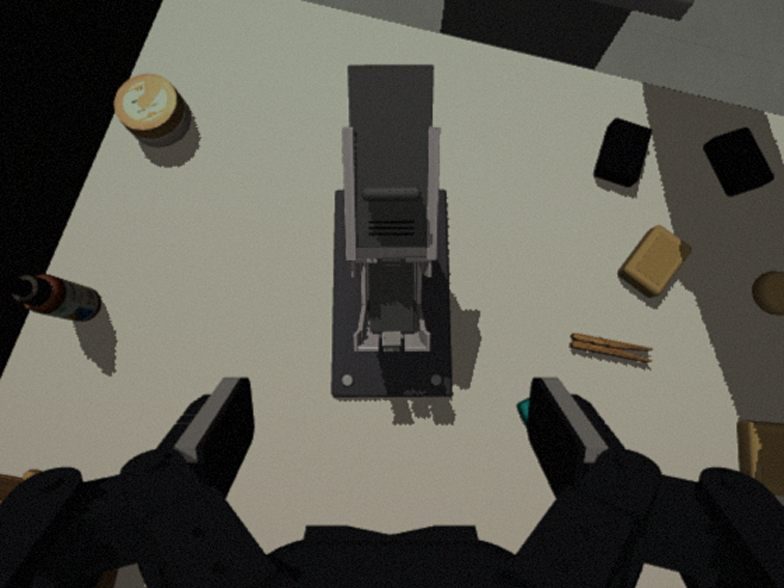

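Wrist view shows the rails at x 343–440, rows 128–260, and the mouth at rows 262–350. The cover plate's back edge is at row 66 and the tab at about (391,193). Two features give the fit: rail outer corners and mouth outer corners at (355,350)/(431,350).

```bash
python3 - <<'E'
from h import *
import pickle
from scipy.optimize import least_squares
P,im=pickle.load(open("w1.pkl","rb"))
f=1.4
obs=np.array([(343,128),(440,128),(345,261),(438,261),(348,66),(433,66)])/f-.15
def X(q):
    L=np.array([[.12,.032,.008],[.12,-.032,.008],[.035,.032,.008],[.035,-.032,.008],[q[3],.026,.005],[q[3],-.026,.005]])
    return np.array([q[0],q[1],.112])+L@magR(q[2]).T
r=least_squares(lambda q:(proj("w",X(q),P)-obs).ravel(),[*MO[:2],MY,.15])
q=r.x;print(q,np.degrees(q[2]),r.fun.reshape(-1,2).round(1))
m=magR(q[2]);o=np.array([q[0],q[1],.112])
b=cv2.resize(im,None,fx=f,fy=f,interpolation=cv2.INTER_CUBIC);b=cv2.resize(b[40:420,280:500],None,fx=1.55,fy=1.55)
def ln(pts,c):
    u=(proj("w",o+np.array(pts)@m.T,P)+.15)*f;u=((u-[280,40])*1.55*16).astype(np.int32);cv2.polylines(b,[u],True,c,1,cv2.LINE_AA,4)
box=lambda x0,x1,y,z:[(x0,y,z),(x1,y,z),(x1,-y,z),(x0,-y,z)]
ln(box(-.0315,.0315,.0215,0),(0,0,255));ln(box(-.0315,.0315,.0215,-.022),(0,255,255));ln(box(-.029,.029,.017,-.022),(255,0,255));ln(box(.035,.12,.032,.008),(0,255,0))
# tab along x
for j in(.075,.08,.085,.09): ln([(j-.004,.018,.027),(j-.004,-.018,.027)],(255,0,0))
cv2.imwrite("pics/w1o.png",b)
E
```

```text
[ 0.57963594 -0.06396416 -2.86714964  0.15508466] -164.27557335088986 [[-2.6 -0.2]
 [ 2.  -0.5]
 [-0.8  0.4]
 [ 0.8  0.1]
 [-0.2  0.1]
 [ 0.8 -0.1]]
```

View pics/w1o.png

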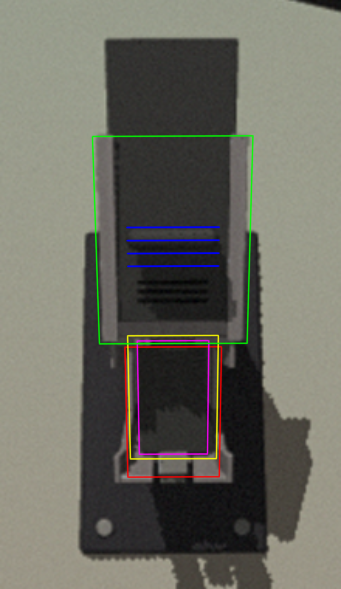

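The overlay agrees: the rim lines sit on the channel and the tab is at about x = 83 mm. Next is the near bar, with a numeric close look from above.

```bash
python3 - <<'E'
from h import *
import pickle
from scipy.optimize import least_squares
P,im=pickle.load(open("w1.pkl","rb"))
f=1.4
obs=np.array([(345,261),(438,261),(348,66),(433,66),(355,350),(431,350)])/f-.15
def X(q):
    L=np.array([[.035,.032,.008],[.035,-.032,.008],[q[3],.026,.005],[q[3],-.026,.005],[-.034,q[4],0],[-.034,-q[4],0]])
    return np.array([q[0],q[1],.112])+L@magR(q[2]).T
r=least_squares(lambda q:(proj("w",X(q),P)-obs).ravel(),[*MO[:2],MY,.15,.025])
print(r.x,np.degrees(r.x[2]),r.fun.round(1))
E
sed -i 's/^MY=.*/MY=np.radians(-164.4); MO=np.array([.5795,-.064,.112])/' h.py
python3 -c "
from h import *
to([.453,.157,.16],down(157.1))"
```

```text
[ 0.57920404 -0.06363701 -2.86225997  0.1548215   0.02780835] -163.99541640727523 [-0.5  0.2  1.1 -0.4 -0.5  0.3  0.5 -0.2 -0.4  0.3 -0.4 -0.2]
slide [45.1, 254.3, 174.2] twist [-0.17, -0.481, 0.649] t 1.82
```

Request:
{"method": "move_arm", "body": {
  "fingers": [1,1,1,1,1,1,1,1,1,1],
  "slide": [
    [45,254,174],
    [45,254,174],
    [45,254,174],
    [45,254,174],
    [45,254,174],
    [45,254,174],
    [45,254,174],
    [45,254,174],
    [45,254,174],
    [45,254,174]
  ],
  "twist": [
    [-0.17,-0.481,0.649],
    [-0.17,-0.481,0.649],
    [-0.17,-0.481,0.649],
    [-0.17,-0.481,0.649],
    [-0.17,-0.481,0.649],
    [-0.17,-0.481,0.649],
    [-0.17,-0.481,0.649],
    [-0.17,-0.481,0.649],
    [-0.17,-0.481,0.649],
    [-0.17,-0.481,0.649]
  ]
}}

```text
time_s: 2.65
tool_pos: [0.4486, 0.1663, 0.1611]
orientation: [179.8, -0.2, 157.7]
wrist_force: [0.7, -0.1, 0.3]
grip_width: 1.005
grasp_force: 0.0
```

```bash
cat >> h.py <<'E'
def bar(guess,name):
    P=arm.camera_params("wrist");im=arm.read_camera("wrist");cv2.imwrite(name,im)
    u,v=proj("w",[*guess,.02],P)[0].astype(int);print("px",u,v)
    # top face colour near the centre, flood from it
    g=cv2.GaussianBlur(im,(3,3),0);m=np.zeros((422,562),np.uint8)
    cv2.floodFill(g.copy(),m,(int(u),int(v)),0,(12,)*3,(12,)*3,4|cv2.FLOODFILL_MASK_ONLY|cv2.FLOODFILL_FIXED_RANGE|(255<<8))
    pts=np.argwhere(m[1:-1,1:-1])[:,::-1]
    W=np.array([ray("w",a,b,.02,P)[:2]*1000 for a,b in pts],np.float32);r=cv2.minAreaRect(W);print(len(pts),r);return r
E
python3 - <<'E'
from h import *
bar([.453,.157],"pics/b1.png")
to([.453,.157,.16],down(157.1))
E
```

```text
px 268 207
2580 ((453.94915771484375, 158.56912231445312), (35.51496124267578, 56.89327621459961), 66.03365325927734)
slide [-6.2, -6.6, 1.5] twist [0.004, -0.002, 0.008] t 2.7
```

```bash
python3 -c "
from h import *
to([.4537,.1583,.015],down(156.4))"
```

```text
slide [-6.6, -5.7, 146.5] twist [0.004, -0.002, 0.02] t 2.7
```

Request:
{"method": "move_arm", "body": {
  "fingers": [1,1,1,1,1,1,1,1,1,1],
  "slide": [
    [-6.6,-5.7,30],
    [-6.6,-5.7,60],
    [-6.6,-5.7,90],
    [-6.6,-5.7,115],
    [-6.6,-5.7,130],
    [-6.6,-5.7,138],
    [-6.6,-5.7,143],
    [-6.6,-5.7,146.5],
    [-6.6,-5.7,146.5],
    [-6.6,-5.7,146.5]
  ],
  "twist": [
    [0,0,0.02],
    [0,0,0.02],
    [0,0,0.02],
    [0,0,0.02],
    [0,0,0.02],
    [0,0,0.02],
    [0,0,0.02],
    [0,0,0.02],
    [0,0,0.02],
    [0,0,0.02]
  ]
}}

```text
time_s: 3.53
tool_pos: [0.4542, 0.1583, 0.0155]
orientation: [179.7, -0.1, 156.3]
wrist_force: [0.2, 0.4, -0.5]
grip_width: 1.001
grasp_force: 0.0
```

Request:
{"method": "move_arm", "body": {
  "fingers": [-1,-1,-1,-1,-1,-1,-1,-1],
  "slide": [
    [0,0,0],
    [0,0,0],
    [0,0,0],
    [0,0,0],
    [0,0,0],
    [0,0,0],
    [0,0,0],
    [0,0,0]
  ],
  "twist": [
    [0,0,0],
    [0,0,0],
    [0,0,0],
    [0,0,0],
    [0,0,0],
    [0,0,0],
    [0,0,0],
    [0,0,0]
  ]
}}

```text
time_s: 4.2
tool_pos: [0.4538, 0.1584, 0.0154]
orientation: [179.7, -0.1, 156.3]
wrist_force: [-4.6, -1.1, 15.9]
grip_width: 0.451
grasp_force: 59.1
```

```bash
python3 -c "
from h import *
to([.4537,.1583,.015],down(156.4))
to([.4537,.1583,.16],down(156.4))"
```

```text
slide [0.0, -0.1, 0.4] twist [0.005, -0.002, -0.001] t 4.2
slide [0.3, 0.6, -144.6] twist [0.005, -0.002, -0.001] t 4.2
```

Request:
{"method": "move_arm", "body": {
  "fingers": [-1,-1,-1,-1,-1,-1],
  "slide": [
    [0,0,-30],
    [0,0,-70],
    [0,0,-110],
    [0,0,-150],
    [0,0,-190],
    [0,0,-200]
  ],
  "twist": [
    [0,0,0],
    [0,0,0],
    [0,0,0],
    [0,0,0],
    [0,0,0],
    [0,0,0]
  ]
}}

```text
time_s: 4.7
tool_pos: [0.4555, 0.1578, 0.2205]
orientation: [179.4, 0.1, 156.3]
wrist_force: [1.1, 0.7, -0.1]
grip_width: 0.453
grasp_force: 62.1
```

```bash
python3 -c "
from h import *
to(MO+magR()@[0,0,.1],magtool())"
```

```text
slide [-239.7, -123.2, 19.9] twist [0.181, 0.485, -0.669] t 4.7
```

Request:
{"method": "move_arm", "body": {
  "fingers": [-1,-1,-1,-1,-1,-1,-1,-1,-1,-1],
  "slide": [
    [-240,-123,20],
    [-240,-123,20],
    [-240,-123,20],
    [-240,-123,20],
    [-240,-123,20],
    [-240,-123,20],
    [-240,-123,20],
    [-240,-123,20],
    [-240,-123,20],
    [-240,-123,20]
  ],
  "twist": [
    [0.181,0.485,-0.669],
    [0.181,0.485,-0.669],
    [0.181,0.485,-0.669],
    [0.181,0.485,-0.669],
    [0.181,0.485,-0.669],
    [0.181,0.485,-0.669],
    [0.181,0.485,-0.669],
    [0.181,0.485,-0.669],
    [0.181,0.485,-0.669],
    [0.181,0.485,-0.669]
  ]
}}

```text
time_s: 5.53
tool_pos: [0.624, -0.0517, 0.1924]
orientation: [-179.8, -29.1, -164.5]
wrist_force: [-0.0, 0.1, -0.2]
grip_width: 0.453
grasp_force: 62.0
```

```bash
python3 - <<'E'
from h import *
to(MO+magR()@[0,0,.04],magtool())
E
```

```text
slide [1.5, 0.2, 52.7] twist [-0.002, -0.008, -0.002] t 5.53
```

Request:
{"method": "move_arm", "body": {
  "fingers": [-1,-1,-1,-1,-1],
  "slide": [
    [1.5,0.2,25],
    [1.5,0.2,45],
    [1.5,0.2,53],
    [1.5,0.2,53],
    [1.5,0.2,53]
  ],
  "twist": [
    [-0.002,-0.008,-0.002],
    [-0.002,-0.008,-0.002],
    [-0.002,-0.008,-0.002],
    [-0.002,-0.008,-0.002],
    [-0.002,-0.008,-0.002]
  ]
}}

```text
time_s: 5.95
tool_pos: [0.5983, -0.0579, 0.1493]
orientation: [180.0, -28.5, -164.3]
wrist_force: [0.7, -0.7, -0.2]
grip_width: 0.453
grasp_force: 62.0
```

```bash
python3 - <<'E'
from h import *
import pickle
to(MO+magR()@[0,0,.04],magtool())
P=arm.camera_params("wrist");im=arm.read_camera("wrist");pickle.dump((P,im,cur()),open("w2.pkl","wb"))
p,Rt,_=cur()
f=2.6;x0,y0=130,20
b=cv2.resize(im[y0:y0+230,x0:x0+300],None,fx=f,fy=f,interpolation=cv2.INTER_CUBIC)
def ln(X,c):
    u=((proj("w",X,P)+.5-[x0,y0])*f*16).astype(np.int32);cv2.polylines(b,[u],True,c,1,cv2.LINE_AA,4)
box=lambda x0,x1,y,z:np.array([(x0,y,z),(x1,y,z),(x1,-y,z),(x0,-y,z)])
m=magR()
ln(MO+box(-.0315,.0315,.0215,0)@m.T,(0,0,255));ln(MO+box(.035,.12,.032,.008)@m.T,(0,255,0));ln(MO+box(.046,.1548,.026,.005)@m.T,(255,255,0))
ln(p+box(-.03,.03,.02,-.0046)@Rt.T,(255,0,255));ln(p+box(-.03,.03,.02,.0154)@Rt.T,(0,255,255))
cv2.imwrite("pics/w2.png",b)
E
```

```text
slide [-0.6, -0.8, 2.2] twist [-0.001, 0.003, 0.002] t 5.95
```

View pics/w2.png

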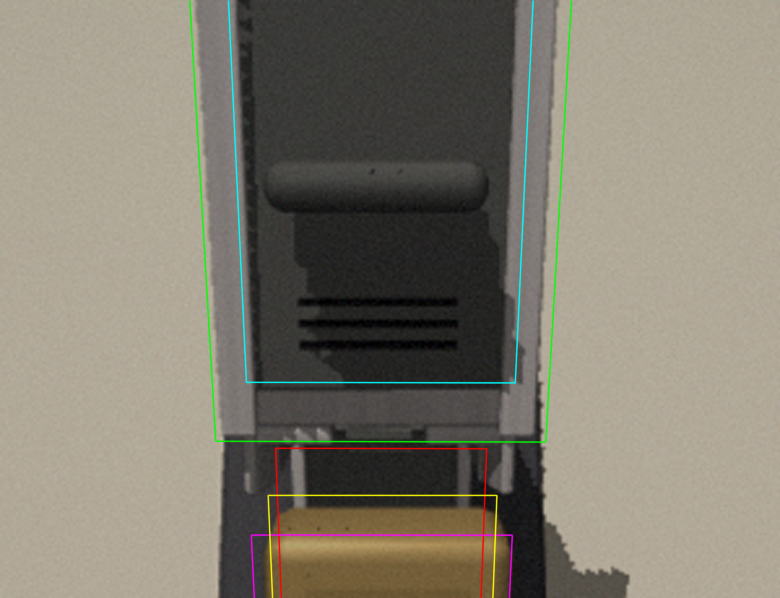

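The view shows the bar in the jaws at crop (268–510, 510+), the rails at (221–537, 437), and the channel uprights at (300,462). I'll measure the lateral centring numerically.

```bash
python3 - <<'E'
from h import *
import pickle
P,im,(p,Rt,_)=pickle.load(open("w2.pkl","rb"))
hsv=cv2.cvtColor(im,cv2.COLOR_BGR2HSV)
for v in range(212,300,6):
    s=(hsv[v,:,1]>90)&(hsv[v,:,2]>70);i=np.flatnonzero(s[200:350])+200
    print(v,(i.min(),i.max(),(i.min()+i.max())/2,len(i)) if len(i) else None, end=" ; ")
print()
g=cv2.cvtColor(im,cv2.COLOR_BGR2GRAY)
for v in (100,140,165,180,184,188,192,196,200,205,210): print(v,g[v,205:350].tolist() if v>=180 else "")
# predicted centre column of mag axis and tool axis
m=magR()
print(proj("w",MO+np.array([[.035,0,.008],[.1,0,.008],[.0315,0,0],[-.0315,0,0]])@m.T,P).round(1), proj("w",p+np.array([[.03,0,.0154],[.03,0,-.0046],[0,0,-.0046]])@Rt.T,P).round(1))
E
```

```text
212 None ; 218 (np.int64(237), np.int64(320), np.float64(278.5), 84) ; 224 (np.int64(234), np.int64(322), np.float64(278.0), 89) ; 230 (np.int64(232), np.int64(325), np.float64(278.5), 94) ; 236 (np.int64(232), np.int64(325), np.float64(278.5), 94) ; 242 (np.int64(232), np.int64(324), np.float64(278.0), 93) ; 248 (np.int64(232), np.int64(324), np.float64(278.0), 93) ; 254 (np.int64(232), np.int64(324), np.float64(278.0), 93) ; 260 (np.int64(233), np.int64(323), np.float64(278.0), 91) ; 266 (np.int64(234), np.int64(323), np.float64(278.5), 90) ; 272 (np.int64(235), np.int64(323), np.float64(279.0), 89) ; 278 (np.int64(239), np.int64(322), np.float64(280.5), 84) ; 284 (np.int64(239), np.int64(322), np.float64(280.5), 84) ; 290 (np.int64(240), np.int64(322), np.float64(281.0), 83) ; 296 (np.int64(243), np.int64(321), np.float64(282.0), 79) ; 
100 
140 
165 
180 [171, 169, 169, 169, 170, 172, 169, 167, 169, 142, 121, 123, 123, 115, 117, 119, 118, 121, 122, 119, 121, 120, 97, 61, 66, 76, 80, 77, 75, 75, 78, 74, 75, 77, 73, 76, 79, 72, 72, 74, 73, 74, 74, 70, 78, 74, 68, 72, 75, 71, 73, 75
[... 4124 characters left out ...]
169, 167, 170, 168, 168, 171, 169, 173, 98, 50, 54, 58, 64, 58, 61, 53, 61, 57, 60, 55, 52, 55, 54, 55, 56, 59, 57, 57, 57, 58, 56, 58, 52, 58, 58, 72, 117, 123, 127, 120, 71, 35, 31, 31, 35, 29, 31, 36, 31, 34, 34, 32, 36, 36, 32, 37, 39, 34, 34, 37, 34, 36, 33, 33, 42, 32, 33, 34, 35, 39, 35, 32, 35, 37, 32, 36, 34, 34, 34, 34, 36, 35, 36, 37, 32, 30, 38, 37, 31, 32, 35, 37, 30, 32, 35, 33, 34, 37, 44, 69, 75, 74, 75, 57, 33, 23, 23, 22, 22, 22, 25, 25, 23, 19, 20, 18, 34, 28, 24, 21, 20, 21, 27, 25, 23, 29, 26, 24, 18, 22, 28, 35, 89, 161, 171, 172, 171, 168, 170, 166, 168, 171, 173]
[[275.8 189.2]
 [275.7  47.8]
 [275.9 191.8]
 [275.9 295.8]] [[276.5 209.9]
 [276.2 225.1]
 [276.3 291.4]]
```

```bash
python3 - <<'E'
from h import *
import pickle
P,im,(p,Rt,_)=pickle.load(open("w2.pkl","rb"))
print(im[208:224,278].tolist()); print([ (v,im[v,278].tolist()) for v in range(335,385,3)])
m=magR()
for z in(.008,0): print("rail end row",z,proj("w",MO+m@[.035,.03,z],P).round(1))
for z in(0,-.006,-.018): print("backwall",z,proj("w",MO+m@[.0315,.0,z],P).round(1))
for x in(-.03,.03):
  for z in(-.0046,.0054,.0154): print("bar",x,z,proj("w",p+Rt@[x,0,z],P).round(1))
c=im[15:400,150:410];print([int(np.median(r)) for r in cv2.cvtColor(im,cv2.COLOR_BGR2GRAY)[160:215,265:285]]); print([int(np.median(r)) for r in cv2.cvtColor(im,cv2.COLOR_BGR2GRAY)[70:120,265:285]])
E
```

```text
[[35, 36, 36], [36, 36, 35], [30, 33, 31], [33, 37, 36], [32, 33, 36], [38, 38, 38], [33, 40, 44], [48, 67, 84], [56, 92, 114], [58, 98, 118], [64, 100, 120], [59, 100, 120], [63, 105, 125], [61, 100, 124], [63, 103, 127], [65, 105, 129]]
[(335, [49, 87, 105]), (338, [53, 87, 107]), (341, [52, 89, 106]), (344, [54, 88, 108]), (347, [42, 53, 65]), (350, [95, 109, 115]), (353, [146, 161, 173]), (356, [145, 164, 171]), (359, [96, 107, 113]), (362, [90, 99, 107]), (365, [144, 160, 168]), (368, [150, 166, 175]), (371, [149, 166, 176]), (374, [147, 165, 172]), (377, [148, 165, 172]), (380, [144, 162, 171]), (383, [12, 12, 11])]
rail end row 0.008 [[216.3 189. ]]
rail end row 0 [[219.  185.3]]
backwall 0 [[275.9 191.8]]
backwall -0.006 [[276. 189.]]
backwall -0.018 [[276.2 183.8]]
bar -0.03 -0.0046 [[276.4 349.9]]
bar -0.03 0.0054 [[276.5 335.3]]
bar -0.03 0.0154 [[276.6 322.4]]
bar 0.03 -0.0046 [[276.2 225.1]]
bar 0.03 0.0054 [[276.3 217. ]]
bar 0.03 0.0154 [[276.5 209.9]]
[34, 35, 34, 35, 34, 33, 34, 33, 32, 37, 61, 74, 75, 76, 75, 74, 74, 75, 75, 74, 74, 74, 70, 58, 62, 65, 61, 63, 56, 36, 32, 34, 37, 42, 33, 34, 34, 33, 35, 34, 34, 34, 35, 35, 34, 34, 34, 35, 35, 35, 34, 36, 34, 34, 42]
[57, 58, 56, 57, 56, 57, 56, 55, 57, 56, 57, 59, 69, 75, 77, 75, 73, 72, 69, 67, 62, 57, 52, 48, 43, 39, 34, 33, 28, 24, 21, 22, 35, 34, 36, 36, 36, 35, 35, 36, 37, 35, 36, 35, 36, 36, 35, 36, 35, 34]
```

```bash
sed -i 's/^MY=.*/MY=np.radians(-164.4); MO=np.array([.5798,-.0652,.112])/' h.py
cat >> h.py <<'E'
def mg():
    p,Rt,o=cur();print("mag tcp mm",((p-MO)@magR()*1000).round(2),"force mag",(np.array(o["wrist_force"])@magR()).round(1),"torque mag",(np.array(o["torque"])@magR()).round(2),"t",round(o["time_s"],2))
E
python3 -c "
from h import *
mg();to(MO+magR()@[0,0,.016],magtool())"
```

```text
mag tcp mm [ 0.26 -1.79 42.64] force mag [-0.8 -0.5 -0.5] torque mag [0.01 0.54 0.01] t 6.0
slide [-0.2, -1.8, 26.6] twist [-0.001, 0.004, 0.002] t 6.0
```

Request:
{"method": "move_arm", "body": {
  "fingers": [-1,-1,-1,-1,-1,-1,-1,-1],
  "slide": [
    [-0.2,-1.6,5],
    [-0.2,-1.6,10],
    [-0.2,-1.6,15],
    [-0.2,-1.6,19],
    [-0.2,-1.6,22],
    [-0.2,-1.6,24],
    [-0.2,-1.6,26],
    [-0.2,-1.6,27]
  ],
  "twist": [
    [-0.001,0.004,0.002],
    [-0.001,0.004,0.002],
    [-0.001,0.004,0.002],
    [-0.001,0.004,0.002],
    [-0.001,0.004,0.002],
    [-0.001,0.004,0.002],
    [-0.001,0.004,0.002],
    [-0.001,0.004,0.002]
  ]
}}

```text
time_s: 6.67
tool_pos: [0.5861, -0.0638, 0.1242]
orientation: [-180.0, -28.8, -164.4]
wrist_force: [-0.4, 0.0, 0.4]
grip_width: 0.453
grasp_force: 62.1
```

```bash
python3 -c "
from h import *
mg();to(MO+magR()@[0,0,.016],magtool())
im=arm.read_camera('wrist');cv2.imwrite('pics/w3.png',cv2.resize(im[130:400,150:410],None,fx=2.2,fy=2.2,interpolation=cv2.INTER_CUBIC))"
```

```text
mag tcp mm [ 0.18  0.37 13.76] force mag [ 0.5 -0.1  0.2] torque mag [-0.04  0.43 -0.04] t 6.67
slide [-0.2, 0.4, -2.2] twist [0.0, -0.003, -0.001] t 6.67
```

View pics/w3.png

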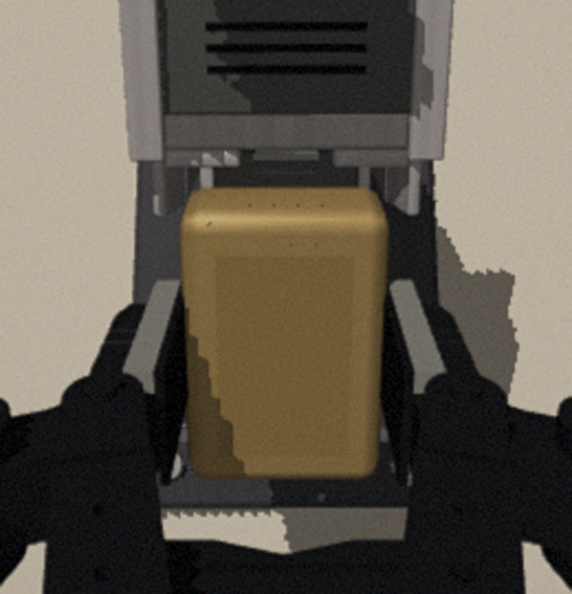

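The bar is centred at column 283 and the magazine at about 286.5, so it needs about +0.6 mm in tool y. No contact force yet, and the bar bottom is at the rim. Entering slowly.

Request:
{"method": "move_arm", "body": {
  "fingers": [-1,-1,-1,-1,-1,-1,-1,-1],
  "slide": [
    [-0.1,0.3,0.5],
    [-0.2,0.5,1],
    [-0.2,0.5,2],
    [-0.2,0.5,3],
    [-0.2,0.5,4],
    [-0.2,0.5,5],
    [-0.2,0.5,6],
    [-0.2,0.5,7]
  ],
  "twist": [
    [0,-0.003,0],
    [0,-0.003,0],
    [0,-0.003,0],
    [0,-0.003,0],
    [0,-0.003,0],
    [0,-0.003,0],
    [0,-0.003,0],
    [0,-0.003,0]
  ]
}}

```text
time_s: 7.38
tool_pos: [0.5828, -0.0643, 0.1182]
orientation: [-180.0, -28.6, -164.4]
wrist_force: [-4.3, -1.9, 4.9]
grip_width: 0.45
grasp_force: 62.4
```

```bash
python3 -c "
from h import *
mg();to(MO+magR()@[0,0,-.0266],magtool())"
```

```text
mag tcp mm [ 0.2  -0.06  6.95] force mag [6.5 0.7 2.1] torque mag [ 0.04 -0.84  0.11] t 7.38
slide [-0.2, -0.1, 33.5] twist [0.0, 0.0, -0.001] t 7.38
```

Request:
{"method": "move_arm", "body": {
  "fingers": [-1,-1,-1,-1],
  "slide": [
    [0.4,0,0],
    [0.8,0,0],
    [1,0,0],
    [1,0,0]
  ],
  "twist": [
    [0,0,0],
    [0,0,0],
    [0,0,0],
    [0,0,0]
  ]
}}

```text
time_s: 7.72
tool_pos: [0.5824, -0.0642, 0.1185]
orientation: [-180.0, -28.6, -164.4]
wrist_force: [0.2, -0.2, -0.7]
grip_width: 0.455
grasp_force: 62.1
```

```bash
python3 -c "
from h import *
mg()"
```

```text
mag tcp mm [ 0.69 -0.28  7.07] force mag [-0.4  0.2 -0.5] torque mag [-0.05  0.5  -0.01] t 7.72
```

Request:
{"method": "move_arm", "body": {
  "fingers": [-1,-1,-1,-1,-1,-1,-1,-1,-1,-1],
  "slide": [
    [0.3,0,1.2],
    [0.3,0,2.4],
    [0.3,0,3.6],
    [0.3,0,4.8],
    [0.3,0,6],
    [0.3,0,7.2],
    [0.3,0,8.4],
    [0.3,0,9.6],
    [0.3,0,10.8],
    [0.3,0,12]
  ],
  "twist": [
    [0,0,0],
    [0,0,0],
    [0,0,0],
    [0,0,0],
    [0,0,0],
    [0,0,0],
    [0,0,0],
    [0,0,0],
    [0,0,0],
    [0,0,0]
  ]
}}

```text
time_s: 8.55
tool_pos: [0.5765, -0.066, 0.1083]
orientation: [-180.0, -28.6, -164.4]
wrist_force: [-0.8, 0.4, -0.1]
grip_width: 0.447
grasp_force: 62.1
```

```bash
python3 -c "
from h import *
mg()"
```

```text
mag tcp mm [ 1.18 -0.13 -4.87] force mag [ 0.6 -0.6 -0.4] torque mag [0.04 0.58 0.  ] t 8.55
```

Request:
{"method": "move_arm", "body": {
  "fingers": [-1,-1,-1,-1,-1,-1,-1,-1,-1,-1],
  "slide": [
    [0,0,1.2],
    [0,0,2.4],
    [0,0,3.6],
    [0,0,4.8],
    [0,0,6],
    [0,0,7.2],
    [0,0,8.4],
    [0,0,9.6],
    [0,0,10.8],
    [0,0,12]
  ],
  "twist": [
    [0,0,0],
    [0,0,0],
    [0,0,0],
    [0,0,0],
    [0,0,0],
    [0,0,0],
    [0,0,0],
    [0,0,0],
    [0,0,0],
    [0,0,0]
  ]
}}

```text
time_s: 9.38
tool_pos: [0.5708, -0.0676, 0.0976]
orientation: [-180.0, -28.6, -164.4]
wrist_force: [0.3, -0.2, 4.0]
grip_width: 0.454
grasp_force: 62.5
```

```bash
python3 -c "
from h import *
mg();to(MO+magR()@[.001,0,-.0271],magtool())"
```

```text
mag tcp mm [  1.27  -0.14 -17.07] force mag [1.7 0.3 3.6] torque mag [-0.17  0.14 -0.01] t 9.38
slide [-0.3, -0.1, 10.0] twist [0.0, 0.0, -0.001] t 9.38
```

Request:
{"method": "move_arm", "body": {
  "fingers": [-1,-1,-1,-1,-1,-1,-1,-1,-1,-1],
  "slide": [
    [0,0,1.2],
    [0,0,2.4],
    [0,0,3.6],
    [0,0,4.8],
    [0,0,6],
    [0,0,7.2],
    [0,0,8.4],
    [0,0,9.6],
    [0,0,10.2],
    [0,0,10.2]
  ],
  "twist": [
    [0,0,0],
    [0,0,0],
    [0,0,0],
    [0,0,0],
    [0,0,0],
    [0,0,0],
    [0,0,0],
    [0,0,0],
    [0,0,0],
    [0,0,0]
  ]
}}

```text
time_s: 10.22
tool_pos: [0.5661, -0.0689, 0.0886]
orientation: [-180.0, -28.6, -164.4]
wrist_force: [-0.3, 0.6, 3.1]
grip_width: 0.451
grasp_force: 62.5
```

```bash
python3 -c "
from h import *
mg()"
```

```text
mag tcp mm [  1.26  -0.1  -27.32] force mag [ 1.6 -0.6  2.7] torque mag [-0.06  0.1   0.02] t 10.22
```

Request:
{"method": "move_arm", "body": {
  "fingers": [-1,-1,-1,1,1,1,1,1,1],
  "slide": [
    [0,0,1],
    [0,0,1.5],
    [0,0,1.5],
    [0,0,1.5],
    [0,0,1.5],
    [0,0,1.5],
    [0,0,1.5],
    [0,0,1.5],
    [0,0,1.5]
  ],
  "twist": [
    [0,0,0],
    [0,0,0],
    [0,0,0],
    [0,0,0],
    [0,0,0],
    [0,0,0],
    [0,0,0],
    [0,0,0],
    [0,0,0]
  ]
}}

```text
time_s: 10.97
tool_pos: [0.5654, -0.0691, 0.0874]
orientation: [-180.0, -28.6, -164.4]
wrist_force: [0.4, 0.2, -0.3]
grip_width: 1.0
grasp_force: 0.0
```

```bash
python3 -c "
from h import *
mg()"
```

```text
mag tcp mm [  1.23  -0.14 -28.75] force mag [-0.6 -0.1 -0.1] torque mag [ 0.07  0.51 -0.02] t 10.97
```

Request:
{"method": "move_arm", "body": {
  "fingers": [1,1,1,1,1,1,1,1,1],
  "slide": [
    [0,0,-12],
    [0,0,-32],
    [0,0,-65],
    [0,0,-105],
    [0,0,-145],
    [0,0,-180],
    [0,0,-190],
    [0,0,-190],
    [0,0,-190]
  ],
  "twist": [
    [0,0,0],
    [0,0,0],
    [0,0,0],
    [0,0,0],
    [0,0,0],
    [0,0,0],
    [0,0,0],
    [0,0,0],
    [0,0,0]
  ]
}}

```text
time_s: 11.72
tool_pos: [0.6532, -0.0446, 0.2543]
orientation: [-180.0, -28.6, -164.4]
wrist_force: [-0.4, -0.6, -1.2]
grip_width: 1.001
grasp_force: 0.0
```

```bash
python3 - <<'E'
from h import *
mg();im=arm.read_camera("wrist");cv2.imwrite("pics/w4.png",cv2.resize(im[60:300,180:380],None,fx=2.5,fy=2.5,interpolation=cv2.INTER_CUBIC))
to([.602,.282,.16],down(191.1))
E
```

```text
mag tcp mm [ 1.3400e+00 -9.0000e-02  1.6146e+02] force mag [-0.1  0.5 -1.3] torque mag [-0.    0.47 -0.02] t 11.72
slide [-79.0, 328.3, 63.4] twist [-0.019, -0.5, 0.076] t 11.77
```

View pics/w4.png

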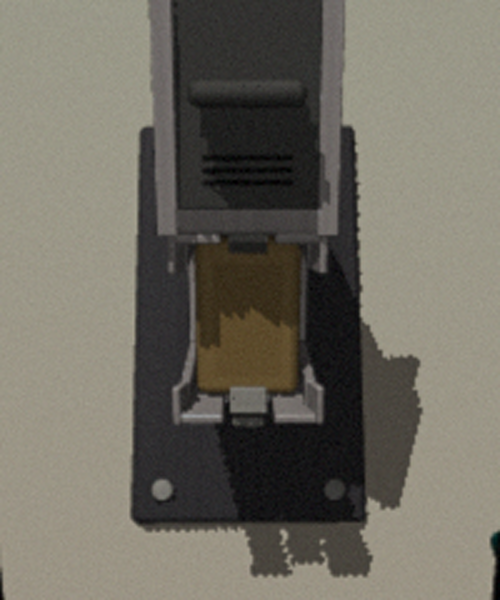

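The first bar sits inside the channel at (248,320), with the front catch at (248,400) over its edge. Next the second bar.

Request:
{"method": "move_arm", "body": {
  "fingers": [1,1,1,1,1,1,1,1,1,1],
  "slide": [
    [-79,328,63],
    [-79,328,63],
    [-79,328,63],
    [-79,328,63],
    [-79,328,63],
    [-79,328,63],
    [-79,328,63],
    [-79,328,63],
    [-79,328,63],
    [-79,328,63]
  ],
  "twist": [
    [-0.019,-0.5,0.076],
    [-0.019,-0.5,0.076],
    [-0.019,-0.5,0.076],
    [-0.019,-0.5,0.076],
    [-0.019,-0.5,0.076],
    [-0.019,-0.5,0.076],
    [-0.019,-0.5,0.076],
    [-0.019,-0.5,0.076],
    [-0.019,-0.5,0.076],
    [-0.019,-0.5,0.076]
  ]
}}

```text
time_s: 12.6
tool_pos: [0.5997, 0.2858, 0.1583]
orientation: [-180.0, -0.2, -168.5]
wrist_force: [-0.2, -0.9, 0.6]
grip_width: 0.998
grasp_force: 0.0
```

```bash
python3 - <<'E'
from h import *
r=bar([.602,.282],"pics/b0.png")
a=r[2] if r[1][0]>r[1][1] else r[2]-90
print("long axis",a)
to([r[0][0]/1000,r[0][1]/1000,.0155],down(a+180))
to([.602,.282,.0155],down(191.1))
E
```

```text
px 272 200
2754 ((602.4715576171875, 282.0083923339844), (56.67784881591797, 36.13290786743164), 10.50205135345459)
long axis 10.50205135345459
slide [-1.6, -1.1, 143.7] twist [-0.001, -0.002, 0.014] t 12.65
slide [-1.2, -1.0, 143.7] twist [-0.001, -0.002, 0.003] t 12.65
```

Request:
{"method": "move_arm", "body": {
  "fingers": [1,1,1,1,1,1,1,1,1,1],
  "slide": [
    [-1.5,-1,30],
    [-1.5,-1,60],
    [-1.5,-1,90],
    [-1.5,-1,115],
    [-1.5,-1,130],
    [-1.5,-1,137],
    [-1.5,-1,141],
    [-1.5,-1,143.5],
    [-1.5,-1,143.5],
    [-1.5,-1,143.5]
  ],
  "twist": [
    [0,0,0.01],
    [0,0,0.01],
    [0,0,0.01],
    [0,0,0.01],
    [0,0,0.01],
    [0,0,0.01],
    [0,0,0.01],
    [0,0,0.01],
    [0,0,0.01],
    [0,0,0.01]
  ]
}}

```text
time_s: 13.48
tool_pos: [0.6053, 0.2813, 0.0187]
orientation: [180.0, 0.1, -169.5]
wrist_force: [-0.3, 0.0, -0.3]
grip_width: 1.003
grasp_force: 0.0
```

```bash
python3 -c "
from h import *
to([.6022,.282,.0155],down(190.7))"
```

```text
slide [2.9, 1.2, 3.2] twist [0.0, 0.002, -0.003] t 13.48
```

Request:
{"method": "move_arm", "body": {
  "fingers": [1,1,1,-1,-1,-1,-1,-1,-1,-1],
  "slide": [
    [2.9,1.2,2],
    [2.9,1.2,3.2],
    [2.9,1.2,3.2],
    [2.9,1.2,3.2],
    [2.9,1.2,3.2],
    [2.9,1.2,3.2],
    [2.9,1.2,3.2],
    [2.9,1.2,3.2],
    [2.9,1.2,3.2],
    [2.9,1.2,3.2]
  ],
  "twist": [
    [0,0,0],
    [0,0,0],
    [0,0,0],
    [0,0,0],
    [0,0,0],
    [0,0,0],
    [0,0,0],
    [0,0,0],
    [0,0,0],
    [0,0,0]
  ]
}}

```text
time_s: 14.32
tool_pos: [0.6018, 0.2818, 0.0147]
orientation: [-180.0, 0.1, -169.5]
wrist_force: [-1.2, 0.1, 5.3]
grip_width: 0.454
grasp_force: 60.8
```

```bash
python3 -c "
from h import *
to([.6022,.282,.0155],down(190.7))"
```

```text
slide [-0.4, 0.1, -0.8] twist [-0.0, 0.001, -0.003] t 14.32
```

Request:
{"method": "move_arm", "body": {
  "fingers": [-1,-1,-1,-1,-1,-1],
  "slide": [
    [0,0,-30],
    [0,0,-70],
    [0,0,-110],
    [0,0,-150],
    [0,0,-190],
    [0,0,-200]
  ],
  "twist": [
    [0,0,0],
    [0,0,0],
    [0,0,0],
    [0,0,0],
    [0,0,0],
    [0,0,0]
  ]
}}

```text
time_s: 14.82
tool_pos: [0.6036, 0.2824, 0.2211]
orientation: [179.9, 0.5, -169.5]
wrist_force: [1.2, 0.1, 0.4]
grip_width: 0.456
grasp_force: 60.6
```

```bash
python3 -c "
from h import *
to(MO+magR()@[0.001,0,.1],magtool())"
```

```text
slide [40.2, -333.3, 19.7] twist [0.024, 0.508, -0.086] t 14.82
```

Request:
{"method": "move_arm", "body": {
  "fingers": [-1,-1,-1,-1,-1,-1,-1,-1,-1,-1],
  "slide": [
    [40,-333,15],
    [40,-333,15],
    [40,-333,15],
    [40,-333,15],
    [40,-333,15],
    [40,-333,15],
    [40,-333,15],
    [40,-333,15],
    [40,-333,15],
    [40,-333,15]
  ],
  "twist": [
    [0.024,0.508,-0.086],
    [0.024,0.508,-0.086],
    [0.024,0.508,-0.086],
    [0.024,0.508,-0.086],
    [0.024,0.508,-0.086],
    [0.024,0.508,-0.086],
    [0.024,0.508,-0.086],
    [0.024,0.508,-0.086],
    [0.024,0.508,-0.086],
    [0.024,0.508,-0.086]
  ]
}}

```text
time_s: 15.65
tool_pos: [0.6227, -0.0566, 0.1993]
orientation: [-179.8, -29.1, -164.8]
wrist_force: [-0.8, 0.7, -0.7]
grip_width: 0.453
grasp_force: 60.6
```

```bash
python3 -c "
from h import *
mg();to(MO+magR()@[.0011,-.0001,.03],magtool())"
```

```text
mag tcp mm [ 3.56  3.24 97.48] force mag [ 0.1 -0.9 -0.9] torque mag [-0.07  0.56 -0.03] t 15.65
slide [-3.0, 3.4, 67.5] twist [-0.001, -0.008, -0.006] t 15.65
```

Request:
{"method": "move_arm", "body": {
  "fingers": [-1,-1,-1,-1,-1,-1,-1],
  "slide": [
    [-3,3.4,20],
    [-3,3.4,40],
    [-3,3.4,55],
    [-3,3.4,62],
    [-3,3.4,66],
    [-3,3.4,67.5],
    [-3,3.4,67.5]
  ],
  "twist": [
    [-0.001,-0.008,-0.006],
    [-0.001,-0.008,-0.006],
    [-0.001,-0.008,-0.006],
    [-0.001,-0.008,-0.006],
    [-0.001,-0.008,-0.006],
    [-0.001,-0.008,-0.006],
    [-0.001,-0.008,-0.006]
  ]
}}

```text
time_s: 16.23
tool_pos: [0.5936, -0.0574, 0.1393]
orientation: [179.9, -28.6, -164.0]
wrist_force: [-0.3, 0.4, -1.1]
grip_width: 0.454
grasp_force: 60.6
```

```bash
python3 - <<'E'
from h import *
import pickle
mg();to(MO+magR()@[.0011,-.0001,.015],magtool())
im2=arm.read_camera("wrist")
for n,im in (("bar1",pickle.load(open("w2.pkl","rb"))[1]),("bar0",im2)):
    hsv=cv2.cvtColor(im,cv2.COLOR_BGR2HSV);s=(hsv[...,1]>90)&(hsv[...,2]>60)
    print(n,[ (np.flatnonzero(s[190:365,u]).min()+190,np.flatnonzero(s[190:365,u]).max()+190) for u in(250,262,278,294,306)],[(np.flatnonzero(s[v,200:350]).min()+200,np.flatnonzero(s[v,200:350]).max()+200) for v in(236,248,260)])
E
```

```text
mag tcp mm [-0.41 -3.85 31.32] force mag [-0.4 -0.4 -1.1] torque mag [0.03 0.56 0.01] t 16.23
slide [1.5, -3.7, 16.3] twist [-0.001, 0.001, 0.006] t 16.23
bar1 [(np.int64(215), np.int64(345)), (np.int64(215), np.int64(346)), (np.int64(215), np.int64(346)), (np.int64(215), np.int64(346)), (np.int64(215), np.int64(347))] [(np.int64(232), np.int64(325)), (np.int64(232), np.int64(324)), (np.int64(233), np.int64(324))]
bar0 [(np.int64(195), np.int64(350)), (np.int64(198), np.int64(348)), (np.int64(198), np.int64(350)), (np.int64(195), np.int64(349)), (np.int64(201), np.int64(350))] [(np.int64(231), np.int64(325)), (np.int64(232), np.int64(325)), (np.int64(232), np.int64(324))]
```

Request:
{"method": "move_arm", "body": {
  "fingers": [-1,-1,-1,-1,-1,-1,-1],
  "slide": [
    [1.2,-2,2],
    [2.4,-3.7,5],
    [2.4,-3.7,8],
    [2.4,-3.7,11],
    [2.4,-3.7,12],
    [2.4,-3.7,12],
    [2.4,-3.7,12]
  ],
  "twist": [
    [0,0,0.006],
    [0,0,0.006],
    [0,0,0.006],
    [0,0,0.006],
    [0,0,0.006],
    [0,0,0.006],
    [0,0,0.006]
  ]
}}

```text
time_s: 16.87
tool_pos: [0.5865, -0.0635, 0.1296]
orientation: [-179.9, -28.6, -164.4]
wrist_force: [-0.1, -0.3, -0.5]
grip_width: 0.45
grasp_force: 60.6
```

```bash
python3 -c "
from h import *
mg();to(MO+magR()@[.0020,-.0001,.015],magtool())"
```

```text
mag tcp mm [ 2.31  0.15 18.74] force mag [-0.1  0.2 -0.5] torque mag [-0.01  0.54 -0.01] t 16.87
slide [-0.3, 0.2, 3.7] twist [-0.001, 0.0, -0.001] t 16.87
```

Request:
{"method": "move_arm", "body": {
  "fingers": [-1,-1,-1,-1,-1,-1,-1,-1,-1,-1],
  "slide": [
    [-0.3,0.2,1.2],
    [-0.3,0.2,2.4],
    [-0.3,0.2,3.6],
    [-0.3,0.2,4.8],
    [-0.3,0.2,6],
    [-0.3,0.2,7.2],
    [-0.3,0.2,8.4],
    [-0.3,0.2,9.6],
    [-0.3,0.2,10.8],
    [-0.3,0.2,12]
  ],
  "twist": [
    [0,0,0],
    [0,0,0],
    [0,0,0],
    [0,0,0],
    [0,0,0],
    [0,0,0],
    [0,0,0],
    [0,0,0],
    [0,0,0],
    [0,0,0]
  ]
}}

```text
time_s: 17.7
tool_pos: [0.5812, -0.0648, 0.1188]
orientation: [-179.9, -28.6, -164.5]
wrist_force: [0.6, 0.0, -0.6]
grip_width: 0.449
grasp_force: 60.6
```

```bash
python3 -c "
from h import *
mg()"
```

```text
mag tcp mm [2.02 0.01 6.66] force mag [-0.8  0.1 -0.2] torque mag [0.04 0.55 0.  ] t 17.7
```

Request:
{"method": "move_arm", "body": {
  "fingers": [-1,-1,-1,-1,-1,-1,-1,-1,-1,-1],
  "slide": [
    [0,0,1.2],
    [0,0,2.4],
    [0,0,3.6],
    [0,0,4.8],
    [0,0,6],
    [0,0,7.2],
    [0,0,8.4],
    [0,0,9.6],
    [0,0,10.8],
    [0,0,12]
  ],
  "twist": [
    [0,0,0],
    [0,0,0],
    [0,0,0],
    [0,0,0],
    [0,0,0],
    [0,0,0],
    [0,0,0],
    [0,0,0],
    [0,0,0],
    [0,0,0]
  ]
}}

```text
time_s: 18.53
tool_pos: [0.5763, -0.0663, 0.1087]
orientation: [-179.9, -28.5, -164.4]
wrist_force: [3.9, 0.1, 1.7]
grip_width: 0.452
grasp_force: 61.2
```

```bash
python3 -c "
from h import *
mg()"
```

```text
mag tcp mm [ 1.65  0.1  -4.66] force mag [-2.5  1.   3.3] torque mag [ 0.15  0.92 -0.04] t 18.53
```

Request:
{"method": "move_arm", "body": {
  "fingers": [-1,-1,-1,-1,-1,-1,-1,-1,-1,-1],
  "slide": [
    [0,0,1.2],
    [0,0,2.4],
    [0,0,3.6],
    [0,0,4.8],
    [0,0,6],
    [0,0,7.2],
    [0,0,8.4],
    [0,0,9.6],
    [0,0,10.8],
    [0,0,12]
  ],
  "twist": [
    [0,0,0],
    [0,0,0],
    [0,0,0],
    [0,0,0],
    [0,0,0],
    [0,0,0],
    [0,0,0],
    [0,0,0],
    [0,0,0],
    [0,0,0]
  ]
}}

```text
time_s: 19.37
tool_pos: [0.5702, -0.0679, 0.0978]
orientation: [-179.9, -28.6, -164.5]
wrist_force: [4.5, 1.5, 2.5]
grip_width: 0.451
grasp_force: 61.4
```

```bash
python3 -c "
from h import *
mg()"
```

```text
mag tcp mm [  1.93   0.06 -17.28] force mag [-3.  -0.2  4.4] torque mag [ 0.2   1.17 -0.03] t 19.37
```

Request:
{"method": "move_arm", "body": {
  "fingers": [-1,-1,-1,-1,-1,-1,-1,-1,-1,-1],
  "slide": [
    [-0.4,0,1.2],
    [-0.4,0,2.4],
    [-0.4,0,3.6],
    [-0.4,0,4.8],
    [-0.4,0,6],
    [-0.4,0,7.2],
    [-0.4,0,8.4],
    [-0.4,0,9.6],
    [-0.4,0,10.8],
    [-0.4,0,11.2]
  ],
  "twist": [
    [0,0,0],
    [0,0,0],
    [0,0,0],
    [0,0,0],
    [0,0,0],
    [0,0,0],
    [0,0,0],
    [0,0,0],
    [0,0,0],
    [0,0,0]
  ]
}}

```text
time_s: 20.2
tool_pos: [0.5651, -0.0694, 0.0877]
orientation: [-179.9, -28.7, -164.5]
wrist_force: [0.7, 1.0, 5.3]
grip_width: 0.449
grasp_force: 61.5
```

```bash
python3 -c "
from h import *
mg()"
```

```text
mag tcp mm [  1.8    0.1  -28.68] force mag [ 1.7 -0.7  5.1] torque mag [0.03 0.21 0.04] t 20.2
```

Request:
{"method": "move_arm", "body": {
  "fingers": [-1,-1,1,1,1,1,1,1,1],
  "slide": [
    [0,0,0.3],
    [0,0,0.3],
    [0,0,0.3],
    [0,0,0.3],
    [0,0,0.3],
    [0,0,0.3],
    [0,0,0.3],
    [0,0,0.3],
    [0,0,0.3]
  ],
  "twist": [
    [0,0,0],
    [0,0,0],
    [0,0,0],
    [0,0,0],
    [0,0,0],
    [0,0,0],
    [0,0,0],
    [0,0,0],
    [0,0,0]
  ]
}}

```text
time_s: 20.95
tool_pos: [0.5651, -0.0694, 0.0875]
orientation: [-179.9, -28.6, -164.5]
wrist_force: [0.2, 0.2, -0.3]
grip_width: 0.999
grasp_force: 0.0
```

Request:
{"method": "move_arm", "body": {
  "fingers": [1,1,1,1,1,1,1,1,1],
  "slide": [
    [0,0,-12],
    [0,0,-32],
    [0,0,-65],
    [0,0,-100],
    [0,0,-130],
    [0,0,-150],
    [0,0,-160],
    [0,0,-160],
    [0,0,-160]
  ],
  "twist": [
    [0,0,0],
    [0,0,0],
    [0,0,0],
    [0,0,0],
    [0,0,0],
    [0,0,0],
    [0,0,0],
    [0,0,0],
    [0,0,0]
  ]
}}

```text
time_s: 21.7
tool_pos: [0.6386, -0.0486, 0.2275]
orientation: [-179.9, -28.7, -164.5]
wrist_force: [-0.6, -0.3, -1.4]
grip_width: 0.999
grasp_force: 0.0
```

```bash
python3 - <<'E'
from h import *
mg();im=arm.read_camera("wrist");cv2.imwrite("pics/w5.png",cv2.resize(im[60:300,180:380],None,fx=2.5,fy=2.5,interpolation=cv2.INTER_CUBIC))
E
```

```text
mag tcp mm [ 1.7400e+00 -1.2000e-01  1.3069e+02] force mag [-0.1  0.1 -1.5] torque mag [-0.02  0.54 -0.  ] t 21.7
```

View pics/w5.png

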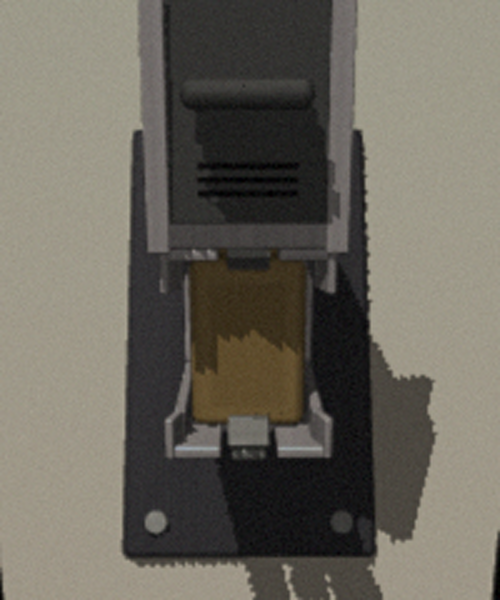

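The second bar is seated flat at (248,340), with the front catch at (248,430) over its edge. Now the cover: shut the fingers and go behind the tab.

Request:
{"method": "move_arm", "body": {
  "fingers": [-1,-1,-1,-1,-1,-1,-1,-1,-1,-1],
  "slide": [
    [30,0,0],
    [70,0,0],
    [105,0,0],
    [122,0,0],
    [122,0,20],
    [122,0,40],
    [122,0,60],
    [122,0,60],
    [122,0,60],
    [122,0,60]
  ],
  "twist": [
    [0,0,0],
    [0,0,0],
    [0,0,0],
    [0,0,0],
    [0,0,0],
    [0,0,0],
    [0,0,0],
    [0,0,0],
    [0,0,0],
    [0,0,0]
  ]
}}

```text
time_s: 22.58
tool_pos: [0.5085, -0.085, 0.2342]
orientation: [-179.9, -28.6, -164.5]
wrist_force: [0.8, 0.3, 1.6]
grip_width: 0.002
grasp_force: 0.0
```

```bash
python3 -c "
from h import *
mg();to(MO+magR()@[.123,0,.027],magtool());print(arm.observe()['q'].round(0))"
```

```text
mag tcp mm [ 1.2353e+02 -1.1000e-01  7.1720e+01] force mag [-0.  -0.   1.8] torque mag [0.01 0.54 0.02] t 22.58
slide [-0.5, -0.1, 44.7] twist [-0.001, 0.0, -0.001] t 22.58
[-19.  27.  24.  98.  -1.  85. 111.]
```

Request:
{"method": "move_arm", "body": {
  "fingers": [-1,-1,-1,-1,-1,-1],
  "slide": [
    [0,0,15],
    [0,0,28],
    [0,0,37],
    [0,0,42],
    [0,0,44],
    [0,0,44]
  ],
  "twist": [
    [0,0,0],
    [0,0,0],
    [0,0,0],
    [0,0,0],
    [0,0,0],
    [0,0,0]
  ]
}}

```text
time_s: 23.08
tool_pos: [0.4881, -0.0908, 0.1953]
orientation: [-179.9, -28.6, -164.5]
wrist_force: [0.8, 1.0, -0.6]
grip_width: -0.001
grasp_force: 0.0
```

```bash
python3 -c "
from h import *
mg()"
```

```text
mag tcp mm [ 1.2352e+02 -4.0000e-02  2.7450e+01] force mag [-1.2 -0.7 -0. ] torque mag [ 0.04  0.49 -0.  ] t 23.08
```

Request:
{"method": "move_arm", "body": {
  "fingers": [-1,-1,-1,-1,-1,-1,-1,-1,-1,-1],
  "slide": [
    [-4,0,0],
    [-8,0,0],
    [-12,0,0],
    [-16,0,0],
    [-20,0,0],
    [-23,0,0],
    [-26,0,0],
    [-29,0,0],
    [-32,0,0],
    [-35,0,0]
  ],
  "twist": [
    [0,0,0],
    [0,0,0],
    [0,0,0],
    [0,0,0],
    [0,0,0],
    [0,0,0],
    [0,0,0],
    [0,0,0],
    [0,0,0],
    [0,0,0]
  ]
}}

```text
time_s: 23.92
tool_pos: [0.5175, -0.0825, 0.1783]
orientation: [-179.9, -28.6, -164.5]
wrist_force: [-1.7, 1.0, 0.4]
grip_width: 0.001
grasp_force: 0.7
```

```bash
python3 -c "
from h import *
mg()"
```

```text
mag tcp mm [ 8.847e+01 -7.000e-02  2.718e+01] force mag [ 1.4 -1.4 -0.3] torque mag [-0.09  0.24  0.05] t 23.92
```

Request:
{"method": "move_arm", "body": {
  "fingers": [-1,-1,-1,-1,-1,-1,-1,-1,-1,-1],
  "slide": [
    [-5,0,0],
    [-10,0,0],
    [-15,0,0],
    [-20,0,0],
    [-25,0,0],
    [-30,0,0],
    [-35,0,0],
    [-40,0,0],
    [-45,0,0],
    [-50,0,0]
  ],
  "twist": [
    [0,0,0],
    [0,0,0],
    [0,0,0],
    [0,0,0],
    [0,0,0],
    [0,0,0],
    [0,0,0],
    [0,0,0],
    [0,0,0],
    [0,0,0]
  ]
}}

```text
time_s: 24.75
tool_pos: [0.5602, -0.0706, 0.1542]
orientation: [-179.9, -28.6, -164.5]
wrist_force: [-2.1, 1.5, 1.0]
grip_width: -0.001
grasp_force: 0.7
```

```bash
python3 -c "
from h import *
mg()"
```

```text
mag tcp mm [38.1  -0.1  27.28] force mag [ 1.8 -2.   0.1] torque mag [-0.26  0.21  0.02] t 24.75
```

Request:
{"method": "move_arm", "body": {
  "fingers": [-1,-1,-1,-1,-1,-1,-1,-1,-1,-1],
  "slide": [
    [-2,0,0],
    [-4,0,0],
    [-6,0,0],
    [-8,0,0],
    [-10,0,0],
    [-12,0,0],
    [-14,0,0],
    [-16,0,0],
    [-18,0,0],
    [-19,0,0]
  ],
  "twist": [
    [0,0,0],
    [0,0,0],
    [0,0,0],
    [0,0,0],
    [0,0,0],
    [0,0,0],
    [0,0,0],
    [0,0,0],
    [0,0,0],
    [0,0,0]
  ]
}}

```text
time_s: 25.58
tool_pos: [0.576, -0.0663, 0.1452]
orientation: [-179.9, -28.6, -164.5]
wrist_force: [-2.2, 0.8, 0.4]
grip_width: 0.002
grasp_force: 0.6
```

```bash
python3 -c "
from h import *
mg()"
```

```text
mag tcp mm [19.37  0.04 27.26] force mag [ 1.8 -1.4 -0.5] torque mag [-0.11  0.24  0.03] t 25.58
```

Still sliding freely, so I'll go on slowly until the stop is felt.

Request:
{"method": "move_arm", "body": {
  "fingers": [-1,-1,-1,-1,-1,-1],
  "slide": [
    [-0.7,0,0],
    [-1.4,0,0],
    [-2.1,0,0],
    [-2.8,0,0],
    [-3.4,0,0],
    [-3.4,0,0]
  ],
  "twist": [
    [0,0,0],
    [0,0,0],
    [0,0,0],
    [0,0,0],
    [0,0,0],
    [0,0,0]
  ]
}}

```text
time_s: 26.08
tool_pos: [0.5788, -0.0655, 0.1437]
orientation: [-179.9, -28.6, -164.5]
wrist_force: [-0.3, 0.4, -0.5]
grip_width: -0.002
grasp_force: 0.2
```

```bash
python3 -c "
from h import *
mg()"
```

```text
mag tcp mm [16.13 -0.   27.28] force mag [-0.1 -0.5 -0.5] torque mag [-0.07  0.4   0.03] t 26.08
```

Request:
{"method": "move_arm", "body": {
  "fingers": [-1,-1,-1,-1,-1,-1],
  "slide": [
    [-0.6,0,0],
    [-1.2,0,0],
    [-1.8,0,0],
    [-2.4,0,0],
    [-3,0,0],
    [-3,0,0]
  ],
  "twist": [
    [0,0,0],
    [0,0,0],
    [0,0,0],
    [0,0,0],
    [0,0,0],
    [0,0,0]
  ]
}}

```text
time_s: 26.58
tool_pos: [0.5797, -0.0653, 0.1431]
orientation: [-180.0, -28.8, -164.5]
wrist_force: [-12.8, -1.2, 14.2]
grip_width: 0.002
grasp_force: 8.8
```

```bash
python3 -c "
from h import *
mg()"
```

```text
mag tcp mm [14.99  0.11 27.26] force mag [17.9 -2.3  6.4] torque mag [-0.67 -3.3   0.04] t 26.58
```

The end stop is felt (18 N at x = 15 mm, where a shut cover puts it). Backing off and rising clear.

Request:
{"method": "move_arm", "body": {
  "fingers": [-1,-1,-1,-1,-1,-1,-1,-1,-1,-1],
  "slide": [
    [4,0,0],
    [9,0,0],
    [12,0,0],
    [12,0,-20],
    [12,0,-50],
    [12,0,-85],
    [12,0,-110],
    [12,0,-120],
    [12,0,-120],
    [12,0,-120]
  ],
  "twist": [
    [0,0,0],
    [0,0,0],
    [0,0,0],
    [0,0,0],
    [0,0,0],
    [0,0,0],
    [0,0,0],
    [0,0,0],
    [0,0,0],
    [0,0,0]
  ]
}}

```text
time_s: 27.42
tool_pos: [0.6261, -0.0522, 0.2527]
orientation: [-179.9, -28.6, -164.5]
wrist_force: [0.3, -0.3, -0.4]
grip_width: -0.001
grasp_force: 0.0
```

```bash
python3 - <<'E'
from h import *
mg()
P=arm.camera_params("wrist");im=arm.read_camera("wrist");g=cv2.cvtColor(im,cv2.COLOR_BGR2GRAY)
m=magR();O=MO+m@[.001,0,0]
for x in(-.037,-.033,-.004,.004): print(x,proj("w",O+m@[x,0,.005 if x<-.02 else .027],P).round(1))
print("beige px in mouth",int(((cv2.cvtColor(im,cv2.COLOR_BGR2HSV)[150:330,230:320,1]>90)).sum()))
u=int(proj("w",O,P)[0,0]);print([(v,int(np.median(g[v,u-8:u+8]))) for v in range(130,300,2)])
E
```

```text
mag tcp mm [ 2.5270e+01 -1.0000e-01  1.4652e+02] force mag [-0.4  0.3 -0.3] torque mag [-0.02  0.53  0.03] t 27.42
-0.037 [[277.9 263.7]]
-0.033 [[277.9 259.6]]
-0.004 [[277.7 238.9]]
0.004 [[277.7 229.6]]
beige px in mouth 848
[(130, 112), (132, 112), (134, 111), (136, 106), (138, 56), (140, 51), (142, 49), (144, 50), (146, 50), (148, 51), (150, 50), (152, 50), (154, 49), (156, 50), (158, 51), (160, 50), (162, 50), (164, 51), (166, 49), (168, 50), (170, 50), (172, 50), (174, 51), (176, 50), (178, 49), (180, 51), (182, 50), (184, 50), (186, 49), (188, 50), (190, 51), (192, 51), (194, 50), (196, 51), (198, 52), (200, 50), (202, 49), (204, 49), (206, 49), (208, 51), (210, 50), (212, 49), (214, 50), (216, 50), (218, 51), (220, 48), (222, 50), (224, 52), (226, 53), (228, 55), (230, 64), (232, 75), (234, 60), (236, 44), (238, 27), (240, 31), (242, 29), (244, 31), (246, 23), (248, 14), (250, 27), (252, 11), (254, 26), (256, 67), (258, 68), (260, 62), (262, 65), (264, 66), (266, 66), (268, 66), (270, 63), (272, 63), (274, 59), (276, 63), (278, 63), (280, 51), (282, 48), (284, 48), (286, 48), (288, 49), (290, 47), (292, 35), (294, 36), (296, 34), (298, 37)]
```

```bash
python3 - <<'E'
from h import *
P=arm.camera_params("wrist");im=arm.read_camera("wrist");h=cv2.cvtColor(im,cv2.COLOR_BGR2HSV);g=cv2.cvtColor(im,cv2.COLOR_BGR2GRAY)
s=((h[...,1]>90)&(h[...,2]>60)).astype(np.uint8);k,l,st,c=cv2.connectedComponentsWithStats(s);print([x.tolist() for x in st[1:] if x[4]>20])
for v in range(200,312,4): print(v,g[v,222:334:3].tolist())
print(im[262,262:300:6].tolist(),im[284,262:300:6].tolist(),im[180,262:300:6].tolist())
m=magR();O=MO+m@[.001,0,0]
for X in [(-.034,0,0),(-.026,0,-.018),(-.0315,0,-.018),(.035,.032,.008),(-.034,.0278,0)]:print(X,proj("w",O+m@X,P).round(1))
E
```

```text
[[62, 40, 49, 44, 1011], [0, 198, 12, 12, 48], [422, 245, 64, 22, 542], [382, 288, 54, 53, 1487], [0, 361, 12, 5, 27], [25, 368, 43, 9, 89], [0, 387, 33, 26, 457]]
200 [156, 161, 158, 163, 55, 51, 54, 48, 63, 46, 50, 47, 52, 52, 50, 49, 49, 47, 50, 49, 46, 53, 50, 49, 52, 55, 53, 47, 55, 37, 23, 19, 20, 22, 54, 155, 158, 156]
204 [160, 157, 157, 161, 54, 51, 52, 51, 50, 52, 51, 48, 53, 48, 45, 55, 48, 52, 49, 47, 51, 47, 49, 53, 52, 46, 51, 49, 50, 39, 21, 22, 24, 20, 32, 157, 160, 161]
208 [159, 159, 157, 157, 58, 51, 51, 54, 50, 48, 48, 51, 49, 52, 48, 50, 49, 51, 54, 47, 51, 50, 50, 49, 52, 49, 50, 49, 49, 38, 24, 16, 18, 24, 46, 156, 156, 159]
212 [158, 155, 157, 159, 50, 52, 47, 53, 50, 48, 46, 49, 51, 46, 54, 49, 53, 52, 43, 49, 45, 50, 52, 50, 53, 49, 48, 49, 52, 35, 25, 20, 14, 18, 17, 134, 158, 155]
216 [159, 156, 158, 160, 51, 54, 49, 52, 52, 48, 51, 49, 47, 49, 51, 49, 50, 48, 47, 53, 50, 47, 50, 46, 52, 50, 53, 53, 52, 28, 20, 21, 22, 21, 20, 70, 148, 159]
220 [157, 157, 155, 160, 42, 49, 52, 53, 54, 48, 48, 49, 50, 54, 42, 53, 48, 49, 52, 47, 48, 48, 49, 48, 51, 50, 57, 
[... 3323 characters left out ...]
, 19, 50, 14, 11, 12, 13, 16, 17, 12, 11, 3, 17, 14, 71, 78, 76, 66, 145]
308 [154, 152, 159, 157, 157, 25, 13, 11, 17, 14, 16, 18, 14, 13, 20, 12, 26, 8, 11, 7, 7, 9, 14, 19, 9, 13, 11, 14, 6, 7, 9, 15, 16, 30, 74, 71, 73, 154]
[[47, 53, 49], [83, 90, 91], [87, 93, 95], [12, 10, 12], [83, 93, 94], [86, 92, 94], [27, 33, 31]] [[82, 86, 88], [89, 97, 98], [68, 71, 75], [18, 19, 22], [91, 93, 96], [90, 96, 96], [8, 6, 8]] [[45, 44, 46], [49, 51, 55], [49, 47, 54], [47, 48, 48], [51, 50, 53], [48, 48, 48], [48, 51, 52]]
(-0.034, 0, 0) [[277.7 258.9]]
(-0.026, 0, -0.018) [[277.8 242.8]]
(-0.0315, 0, -0.018) [[277.8 248.1]]
(0.035, 0.032, 0.008) [[238.5 186.5]]
(-0.034, 0.0278, 0) [[246.9 258.9]]
```

The tab top (rows 229–238) and the plate's front edge (row ~265) both match a fully shut cover, and no soap shows at the mouth. Handing in.

```bash
python3 -c "
from cell import arm
print(arm.sign_off())"
```

```text
the job is handed in; nothing more can be done
None
```

I pressed both soap bars under the catches and slid the cover to its stop; the job was handed in at about 27.5 s of the 64 s, and sign-off returned no verdict.

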